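Load the culture carousel and present the marked jar

ROBOT

A 6-joint arm with a two-finger parallel gripper is mounted at the origin on the work surface. World frame = base frame: x ahead of the robot, y to its left, z up, the work surface at z = 0. Lengths are in mm, angles in rad, forces in N, time in s.
With the tool pointing down it reaches from about 350 to 875 mm from the base axis. Payload 4.2 kg.
Tool frame: the origin (TCP) lies midway between the tips of the shut fingers; the grasp point (between the pads) lies 19 mm behind it; z points along the fingers, y is the line along which they close (so a half turn about z gives the same grasp; the last joint's range is limited). The gripper opens to 85 mm and grips with 20 to 120 N. Pads are 22 mm wide; open, the fingers measure 114 mm over their backs; the gripper's body (76 mm by 85 mm) begins 54 mm behind the grasp point. The pads swing forward as they close: fully open they stand 13 mm farther back than shut.
Start: joints at [1.606, 0.385, 0.008, 0, -1.194, -0.259], TCP at [138.679, 609.399, 231.312] pointing down, gripper open.
Joint ranges: [-3.14, 3.14], [-1.21, 2.06], [-1.07, 1.41], [-3.16, 2.05], [-2.99, -0.16], [-3.1, 3.1]. Speed limits (rad/s): [2.79, 2.79, 3.14, 3.14, 3.14, 3.14].

INTERFACE

Orientations are given as a unit quaternion [x, y, z, w].
In Python, from bench import arm gives the robot as it stands. The module is installed in compiled form; this text tells all that it offers.
- The arm moves only by the shell command python3 -m handwheel 'ROWS' [OPENING]. ROWS is JSON, a list of rows, each an object of numbers: "x", "y", "z": the shift along the world's x, y, z each as a share of 20 cm, from -1 to 1; "ax", "ay", "az": the turn, a rotation vector about the world's x, y, z each as a share of 90 degrees, from -1 to 1. In form: [{"x": .., "y": .., "z": .., "ax": .., "ay": .., "az": ..}, ...]. A call has exactly 8 rows; each row shifts and turns the commanded pose from where the row before left it; what a row does not reach is not made up. A row lasts 1/10 s, in which the tool goes at most 50 mm and 8.59 degrees, less where a joint would pass 70% of its speed; a pose out of reach is approached as far as the arm can. A call with a number of a shift or a turn outside -1 to 1 is refused whole. A call with a gripper value outside its range is refused whole. OPENING is the opening, from -1 (shut) to 1 (fully open), set as the call begins (- or left out, the last holds). The fingers move at their own pace and stop on an object; the grip force is fixed at half the most. Time passes only in rows, so rows that do not move let the fingers close, or fill a call up. It gives the time, the measured TCP pose, the force, the opening and the grip force at its end, in the units of the state.
- arm.read_state(): the state, without advancing time (a new reading comes with each control period).
- arm.get_image(name): name is "scene" or "top" or "wrist"; returns the picture (400x640x3 uint8, red, green, blue); there is no depth.
- arm.camera_params(name): a dict with "K" (3x3 intrinsics, pixels), "position" and "orientation" of the camera in the world. Camera axes: x right, y down, z forward; pixel columns grow to the right and rows downward; lengths in mm; the calibration is good to about 2 mm. A picture is of the moment at which its call begins: read the wrist's pose just before it. camera_params takes no time and is no camera call; for the wrist camera it gives the pose at the moment of the call.
- arm.job_done(): hands the job in; it is judged then, once.
The state is a dict: "clock": time; "joints": joint angles; "joint_vel": joint speeds; "joint_efforts": joint torques, N m; "position": TCP position; "ee_rot": TCP orientation; "contact_force": force on the tool from outside, world axes, zero at the start; "wrist_torque": the same for the moment, N m; "gripper_width": finger opening in mm; "grasp_force": force on a finger pad.
Only numpy, scipy, OpenCV 4.12 (cv2) and the standard library are available. Lean on these libraries where they do the work, as an engineer would, in place of code of your own. Each camera call takes 0.05 s, during which the arm holds its last target. There are 200 camera calls.

TASK

Get the culture carousel ready: stand the long loose vial in the empty hole of the rack row that already holds a long vial, and the short loose vial in the row that holds a short one, both fully down. Then take the carousel by its centre knob, turn it until the jar with the orange lid is lined up with the orange front arrow, and finish still gripping the knob, holding the carousel still there so that I can twist the lid off. Keep every jar and stored vial standing on the carousel, and leave the spatula, bowl and skull where they are.

Things in the scene. Friction and masses are not known exactly. Their poses are not given: they have to be found in the camera images.
- long_vial_mid (a point): Amber glass tube vial with white cap, 24 mm diameter, 115 mm tall, about 35 g, bottom-heavy, loose, standing upright on the tiles at the start. Point at its centre, half-way up; z is its long axis, up.
- short_vial_mid (a point): Amber glass tube vial with white cap, 24 mm diameter, 85 mm tall, about 35 g, bottom-heavy, loose, standing upright on the tiles at the start; looks like the long one but shorter. Point at its centre, half-way up; z is its long axis, up.
- long_stored_mid (a point): Amber glass tube vial with white cap, 24 mm diameter, 115 mm tall, about 35 g, bottom-heavy, loose, standing in one of the two inner holes of the carousel's rack and marking that row as the long row (which side it is on varies). The row's empty hole lies 50 mm further out from the knob, parallel to the rack's row direction. Point at its centre, half-way up; z is its long axis, up.
- short_stored_mid (a point): Amber glass tube vial with white cap, 24 mm diameter, 85 mm tall, about 35 g, bottom-heavy, loose, standing in one of the two inner holes of the carousel's rack and marking that row as the short row (which side it is on varies). The row's empty hole lies 50 mm further out from the knob, parallel to the rack's row direction. Point at its centre, half-way up; z is its long axis, up.
- hole_left (a point): Mouth centre of the empty outer rack hole on the carousel's +y side (left, looking from the knob to the rack); turns with it. 31 mm diameter, 36 mm deep; mouth 58 mm, floor 22 mm above the work surface. x runs outwards along the row; rows parallel, 74 mm apart; inner hole 50 mm back along -x. Let the jaws close across the row (y): the tall knob stands near, 97 mm back along -x.
- hole_right (a point): Mouth centre of the empty outer rack hole on the carousel's -y side (right, looking from the knob to the rack); turns with it. 31 mm diameter, 36 mm deep; mouth 58 mm, floor 22 mm above the work surface. x runs outwards along the row; rows parallel, 74 mm apart; inner hole 50 mm back along -x. Let the jaws close across the row (y): the tall knob stands near, 97 mm back along -x.
- knob_mid (a point): Centre of the round black knob on the carousel's axis: 36 mm diameter, 30 mm tall (155 to 185 mm above the work surface), on a 16 mm post, fixed to the tray. Grip it from above at this height, at any yaw; jars' tops are at 86 mm, stored vials' at 137 mm or lower.
- carousel: The turning tray with rack, post and knob; turns about its vertical axis (its z), free over at least 3/4 turn either way from the start. Origin on the axis 14 mm above the work surface; rack on its +x side. The wooden tray is 280 mm across, its floor 22 mm above the work surface; friction (about 0.06 N m) keeps it where it is left.
- front_arrow: Fixed flat orange arrow on the tiles under the carousel; does not turn with it. Origin on the carousel's axis at the work surface; the arrow points along its own -x (roughly towards the robot), tip about 190 mm from the axis. The jar is in front when it stands on this -x line, between the axis and the arrow tip.
- marked_jar_mid (a point): Glass culture jar, 50 mm diameter, 64 mm tall with its lid, about 130 g, loose, standing on the carousel tray with its centre 100 mm from the axis; the marked one: orange twist lid. Point at its centre, half-way up (32 mm above its underside). At the start it is 20 to 90 degrees away from the arrow, on either side.
- jar_a_mid (a point): Glass culture jar, 50 mm diameter, 64 mm tall with its lid, about 130 g, loose, standing on the carousel tray with its centre 100 mm from the axis; white twist lid. Point at its centre, half-way up (32 mm above its underside).
- jar_b_mid (a point): Glass culture jar, 50 mm diameter, 64 mm tall with its lid, about 130 g, loose, standing on the carousel tray with its centre 100 mm from the axis; white twist lid. Point at its centre, half-way up (32 mm above its underside).
- jar_c_mid (a point): Glass culture jar, 50 mm diameter, 64 mm tall with its lid, about 130 g, loose, standing on the carousel tray with its centre 100 mm from the axis; white twist lid. Point at its centre, half-way up (32 mm above its underside).
- spatula: Bystander: steel spatula with black handle, about 280 mm long, lying on the tiles. Origin at its underside.
- bowl: Bystander: white ceramic bowl, 130 mm across, 50 mm tall. Origin at the centre of its underside.
- skull: Bystander: pale resin skull hide, about 110 mm long, 90 mm wide, 100 mm tall. Origin at the centre of its underside.
Things that resemble listed ones, but are neither listed nor needed, are in the scene too. Several things have the shape of the front_arrow; the one meant has the colours described above.

How it is judged:
By the outcome, as a careful person would: the job done as asked, in the order asked, and still so for the second after the job is handed in, while the arm keeps its last pose, push and grip.
It also fails if it takes over 72 s, if anything falls off the work surface, if the arm or the gripper's body presses on something with over 40 N, if the wrist force passes 120 N, or if a joint passes its speed limit or range.

## Working session

There is one attempt and no reset: what is moved stays moved. The work goes in short steps, Python scripts to look and compute and a shell command to move; the robot and the scene stay as the last step left them, time stands still between calls to the robot, and variables do not carry over. Pictures are saved under pics/ and viewed, at most 10 in all, crops included, and the job is handed in when it is done.

```bash
mkdir -p pics; cat > h.py <<'E'
import numpy as np, cv2
from scipy.spatial.transform import Rotation as R
from bench import arm
def cam(n):
    p=arm.camera_params(n); o=p["orientation"]
    return np.array(p["K"]),np.array(p["position"]),(R.from_quat(o).as_matrix() if np.size(o)==4 else np.array(o))
def ray(c,u,v):
    K,p,M=c; d=M@np.linalg.solve(K,[u,v,1.]); return p,d
def onz(c,u,v,z):
    p,d=ray(c,u,v); return (p+d*(z-p[2])/d[2]).round(1)
def proj(c,X):
    K,p,M=c; q=K@(M.T@(np.array(X)-p)); return (q[:2]/q[2]).round(1)
def snap(n,f):
    c=cam(n); im=arm.get_image(n); cv2.imwrite(f"pics/{f}.png",im[:,:,::-1]); return c,im
E
python3 - <<'E'
from h import *
s=arm.read_state(); print(s)
for n in("scene","top"):
    c,im=snap(n,n+"0"); print(n,c)
a=cv2.imread("pics/scene0.png");b=cv2.imread("pics/top0.png")
E
```

```text
{'clock': 0.0, 'joints': array([ 1.60562059e+00,  3.85550794e-01,  6.64314061e-03, -4.86523294e-04,
       -1.19398669e+00, -2.58624565e-01]), 'joint_vel': array([-1.27651922e-03, -3.83821032e-05, -1.36449952e-05, -2.87561075e-03,
        1.52394016e-03, -5.17045252e-04]), 'joint_efforts': array([ 7.85165366e-05, -3.92294025e+01,  1.88396090e+01,  4.18579504e+00,
       -4.68778278e-03, -4.26461746e-07]), 'position': array([138.55039374, 608.86287446, 230.23367912]), 'ee_rot': array([ 9.93735110e-01, -1.11755890e-01, -7.03086730e-05,  1.07079023e-03]), 'contact_force': array([-0.93577915, -0.96141252, -0.45116329]), 'wrist_torque': array([-0.03699464,  0.02384188, -0.0060892 ]), 'grasp_force': 0.0, 'gripper_width': 85.30122382970984}
scene (array([[470.67285362,   0.        , 317.62381948],
       [  0.        , 470.67285362, 200.65141286],
       [  0.        ,   0.        ,   1.        ]]), array([1086.09862193,  695.74916173,  837.23370415]), array([[-0.83867337,  0.33335456, -0.4306991 ],
       [ 0.54462481,  0.51808799, -0.65952153],
       [ 0.00328552, -0.78769256, -0.61605976]]))
top (array([[467.00004468,   0.        , 323.85993785],
       [  0.        , 467.00004468, 198.06665047],
       [  0.        ,   0.        ,   1.        ]]), array([ 461.34285439,  -90.05180927, 1268.36818595]), array([[-2.76201296e-02, -9.96569387e-01,  7.80165669e-02],
       [-9.99615695e-01,  2.77204276e-02,  2.02706642e-04],
       [-2.36466383e-03, -7.79809859e-02, -9.96952042e-01]]))
```

View pics/scene0.png

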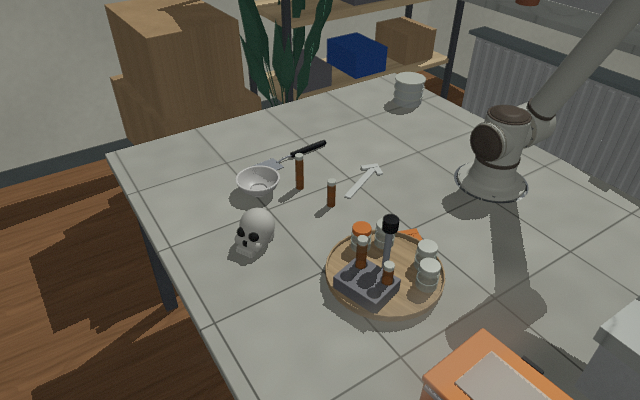

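View pics/top0.png

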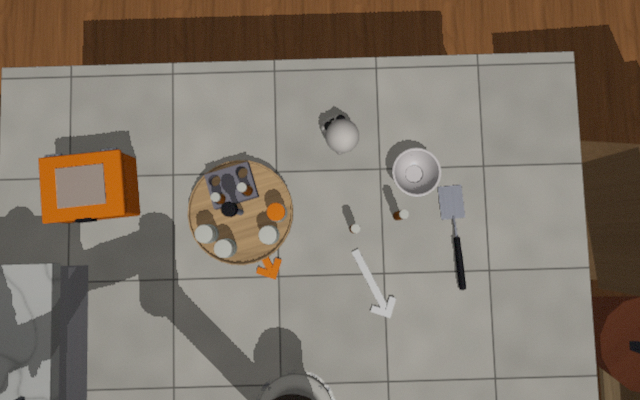

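Possible confusions, in scene pixels unless marked top:
- **Vials:** loose long (299,172), loose short (331,194), stored long (362,250), stored short (388,273).
- **Arrows:** orange at top (268,268). The white one at top (370,285) is a decoy.
- **Orange things:** the lid at top (276,212). The box at top (88,187) is a decoy.

I choose the two loose vials standing on the tiles, and will check them in a close crop.

```bash
python3 - <<'E'
import sys
from h import *
c=cam("top");s=cam("scene")
a=cv2.imread("pics/top0.png");b=cv2.imread("pics/scene0.png")
cv2.imwrite("pics/crop_top.png",cv2.resize(a[140:290,180:420],None,fx=3.3,fy=3.3,interpolation=cv2.INTER_CUBIC))
cv2.imwrite("pics/crop_scene.png",cv2.resize(b[140:320,270:460],None,fx=3.3,fy=3.3,interpolation=cv2.INTER_CUBIC)[:600])
def blobs(im,m,box,minA=6):
    n,l,st,ce=cv2.connectedComponentsWithStats(m.astype(np.uint8))
    return [(ce[i].round(1),st[i,2:5]) for i in range(1,n) if st[i,4]>=minA and box[0]<ce[i][0]<box[2] and box[1]<ce[i][1]<box[3]]
for nm,im,box in(("top",a,(180,140,420,290)),("scene",b,(270,140,460,320))):
    h=cv2.cvtColor(im,cv2.COLOR_BGR2HSV)
    for k,m in(("white",(h[...,1]<40)&(h[...,2]>195)),("orange",(h[...,0]<16)&(h[...,1]>170)&(h[...,2]>140)),("black",(h[...,2]<35)),("amber",(h[...,0]<16)&(h[...,1]>120)&(h[...,2]<140))):
        print(nm,k)
        for x in blobs(im,m,box): print("  ",*x)
E
```

```text
top white
   [413.  162.4] [ 9  4 23]
top orange
   [275.3 211.2] [ 18  17 248]
   [269.5 267.9] [ 24  22 290]
top black
   [229.1 208. ] [ 16  14 130]
top amber
   [247.9 190.7] [ 9 11 51]
   [221.6 199.4] [ 8 10 41]
   [274.5 202.1] [8 2 8]
   [396.4 215.5] [ 8  9 39]
scene white
scene orange
   [360.4 226.4] [ 18  11 106]
   [404.4 231.6] [5 2 8]
   [416.8 233.3] [4 4 6]
scene black
   [308.7 148.7] [ 35  16 103]
   [389.7 224.7] [ 17  19 213]
scene amber
   [299.2 174.4] [  8  30 187]
   [330.9 196.3] [  8  21 142]
   [360.9 233.3] [19  7 51]
   [360.8 257.2] [ 12  24 215]
   [387.2 277.8] [ 12  14 130]
```

View pics/crop_top.png

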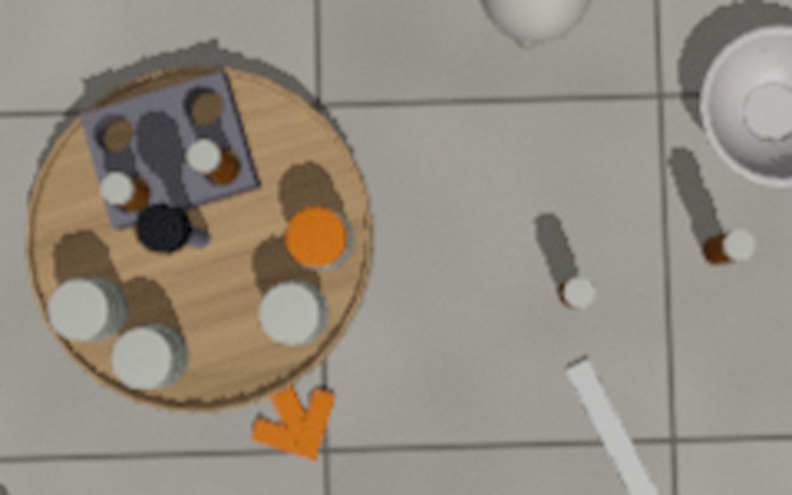

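View pics/crop_scene.png

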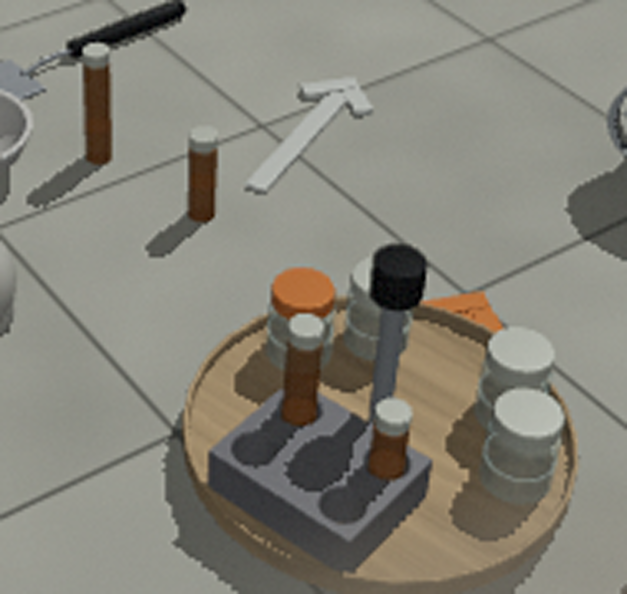

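The top crop shows the long stored vial cap at crop (204,156), with its empty hole at (206,104). The short one is at (118,188), with its hole at (113,133). The orange lid is at (316,237), the knob at (163,229) and the orange arrow tip at about (315,460). The loose short cap is at (579,292) and the loose long cap at (739,244). The scene crop confirms which are long and short.

```bash
python3 - <<'E'
from h import *
c=cam("top");s=cam("scene")
def tc(x,y): return (x+.5)/3.3-.5+180,(y+.5)/3.3-.5+140
def sc(x,y): return (x+.5)/3.3-.5+270,(y+.5)/3.3-.5+140
def tri(p,q):
    (a,d),(b,e)=ray(c,*p),ray(s,*q); d=d/np.linalg.norm(d);e=e/np.linalg.norm(e)
    t=np.linalg.lstsq(np.c_[d,-e],b-a,rcond=None)[0]; return ((a+t[0]*d+b+t[1]*e)/2).round(1),np.linalg.norm(a+t[0]*d-b-t[1]*e).round(1)
P=dict(knob=((163,229),(399,262),185),longst=((204,156),(307,328),137),shortst=((118,188),(393,410),107),long=((739,244),(96,50),115),short=((579,292),(203,134),85),lid=((316,237),(303,285),86))
X={}
for k,(p,q,z) in P.items():
    X[k]=onz(c,*tc(*p),z); print(k,X[k],onz(s,*sc(*q),z),tri(tc(*p),sc(*q)))
for k,p in dict(holeL=(206,104),holeS=(113,133)).items(): print(k,onz(c,*tc(*p),58))
tip=onz(c,*tc(317,460),0); print("tip",tip)
# carousel fit: axis+yaw from knob, stored vials, holes
src=np.array([[0,0],[47,-37],[47,37]]);dst=np.array([X[k][:2] for k in("knob","longst","shortst")])
m=src.mean(0);n=dst.mean(0);H=(src-m).T@(dst-n);th=np.arctan2(H[0,1]-H[1,0],H[0,0]+H[1,1])
r=lambda p:(np.array([[np.cos(th),-np.sin(th)],[np.sin(th),np.cos(th)]])@(np.array(p)-m)+n).round(1)
print("yaw",th,[r(p) for p in([0,0],[47,-37],[47,37],[97,-37],[97,37])])
ax=r([0,0]);a=np.arctan2(*(tip[:2]-ax)[::-1]);l=np.arctan2(*(X["lid"][:2]-ax)[::-1])
print("arrow",np.degrees(a),np.linalg.norm(tip[:2]-ax),"lid",np.degrees(l),np.linalg.norm(X["lid"][:2]-ax),"turn",np.degrees((a-l+np.pi)%(2*np.pi)-np.pi))
print(R.from_quat(arm.read_state()["ee_rot"]).as_matrix().round(3))
E
```

```text
knob [526.7 131.1 185. ] [533.5 135.8 185. ] (array([527.8, 131.6, 179.4]), np.float64(2.1))
longst [582.7 110.  137. ] [587.9 113.8 137. ] (array([583.8, 110.3, 132.2]), np.float64(1.7))
shortst [563.4 180.7 107. ] [567.2 181.9 107. ] (array([564.4, 180.6, 104.3]), np.float64(2.1))
long [ 507.7 -285.6  115. ] [ 511. -284.  115.] (array([ 508.5, -286.5,  112.6]), np.float64(1.8))
short [ 475.5 -166.7   85. ] [ 479.4 -165.7   85. ] (array([ 476.5, -167.6,   82.6]), np.float64(2.5))
lid [523.2  33.9  86. ] [525.9  32.8  86. ] (array([524.3,  33.1,  85.4]), np.float64(2.7))
holeL [632.5 121.8  58. ]
holeS [611.4 195.7  58. ]
tip [345.9  45.6   0. ]
yaw 0.27790353712418603 [array([527.5, 132. ]), array([582.8, 109.3]), array([562.5, 180.5]), array([630.9, 123. ]), array([610.6, 194.2])]
arrow -154.55625328848876 201.1057433292247 lid -92.5098292299249 98.19419534779028 turn -62.04642405856385
[[ 0.975 -0.222 -0.   ]
 [-0.222 -0.975 -0.002]
 [ 0.     0.002 -1.   ]]
```

```bash
python3 -m handwheel '[{"x":0.18,"y":-0.15,"az":0.04},{"x":0.18,"y":-0.15,"az":0.04},{"x":0.18,"y":-0.15,"az":0.04},{"x":0.18,"y":-0.15,"az":0.04},{"x":0.18,"y":-0.15,"az":0.04},{"x":0.18,"y":-0.15,"az":0.04},{"x":0.18,"y":-0.15,"az":0.04},{"x":0.18,"y":-0.15,"az":0.04}]' 1
python3 -m handwheel '[{"y":-0.24},{"y":-0.24},{"y":-0.24},{"y":-0.24},{"y":-0.24},{"y":-0.24},{"y":-0.24},{"y":-0.24}]'
python3 -m handwheel '[{"x":0.04,"y":-0.19},{"x":0.04,"y":-0.19},{"x":0.04,"y":-0.19},{"x":0.04,"y":-0.19},{"x":0.04,"y":-0.19},{"x":0.04,"y":-0.19},{"x":0.04},{}]'
python3 - <<'E'
from h import *
s=arm.read_state();c,im=snap("wrist","w1")
print(s["position"],R.from_quat(s["ee_rot"]).as_matrix().round(3),c[1])
print(proj(c,[508,-286,115]),proj(c,[508,-286,0]),proj(c,s["position"]))
h=cv2.cvtColor(im,cv2.COLOR_RGB2HSV)
E
```

```text
[138.57967806 608.89861982 230.32960426] [[ 0.975 -0.222 -0.   ]
 [-0.222 -0.975 -0.002]
 [ 0.     0.002 -1.   ]] [219.53874919 591.07171051 373.21305043]
[ 2657.1 -1371.3] [1410.4 -581.2] [324.1 259.7]invalid input at $[0]: expected keys x, y, z, ax, ay, az
invalid input at $[0]: expected keys x, y, z, ax, ay, az
invalid input at $[0]: expected keys x, y, z, ax, ay, az
```

View pics/w1.png

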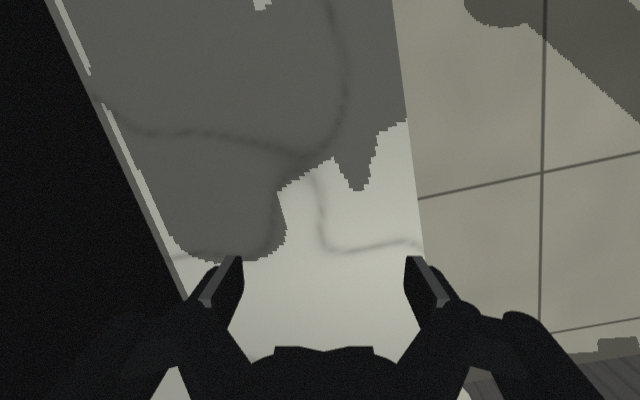

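The arm didn't move, because every row needs all six keys. The picture shows the open fingers at (225,280) and (425,280) still over the start spot.

```bash
python3 -m handwheel '[{"x":0.18,"y":-0.15,"z":0,"ax":0,"ay":0,"az":0.04},{"x":0.18,"y":-0.15,"z":0,"ax":0,"ay":0,"az":0.04},{"x":0.18,"y":-0.15,"z":0,"ax":0,"ay":0,"az":0.04},{"x":0.18,"y":-0.15,"z":0,"ax":0,"ay":0,"az":0.04},{"x":0.18,"y":-0.15,"z":0,"ax":0,"ay":0,"az":0.04},{"x":0.18,"y":-0.15,"z":0,"ax":0,"ay":0,"az":0.04},{"x":0.18,"y":-0.15,"z":0,"ax":0,"ay":0,"az":0.04},{"x":0.18,"y":-0.15,"z":0,"ax":0,"ay":0,"az":0.04}]' 1 &&
python3 -m handwheel '[{"x":0,"y":-0.24,"z":0,"ax":0,"ay":0,"az":0},{"x":0,"y":-0.24,"z":0,"ax":0,"ay":0,"az":0},{"x":0,"y":-0.24,"z":0,"ax":0,"ay":0,"az":0},{"x":0,"y":-0.24,"z":0,"ax":0,"ay":0,"az":0},{"x":0,"y":-0.24,"z":0,"ax":0,"ay":0,"az":0},{"x":0,"y":-0.24,"z":0,"ax":0,"ay":0,"az":0},{"x":0,"y":-0.24,"z":0,"ax":0,"ay":0,"az":0},{"x":0,"y":-0.24,"z":0,"ax":0,"ay":0,"az":0}]' &&
python3 -m handwheel '[{"x":0.04,"y":-0.19,"z":0,"ax":0,"ay":0,"az":0},{"x":0.04,"y":-0.19,"z":0,"ax":0,"ay":0,"az":0},{"x":0.04,"y":-0.19,"z":0,"ax":0,"ay":0,"az":0},{"x":0.04,"y":-0.19,"z":0,"ax":0,"ay":0,"az":0},{"x":0.04,"y":-0.19,"z":0,"ax":0,"ay":0,"az":0},{"x":0.04,"y":-0.19,"z":0,"ax":0,"ay":0,"az":0},{"x":0.04,"y":0,"z":0,"ax":0,"ay":0,"az":0},{"x":0,"y":0,"z":0,"ax":0,"ay":0,"az":0}]'
python3 - <<'E'
from h import *
s=arm.read_state();c,im=snap("wrist","w2")
print(s["position"],R.from_quat(s["ee_rot"]).as_matrix().round(3),c[1])
print(proj(c,[508,-286,115]),proj(c,[508,-286,0]),proj(c,s["position"]))
E
```

```text
clock: 0.95
position: [427.8, 367.9, 231.2]
ee_rot: [0.99, 0.14, -0.0, 0.0]
contact_force: [0.7, 1.0, -0.3]
gripper_width: 85.4
grasp_force: 0.0
clock: 1.75
position: [426.1, -16.4, 231.4]
ee_rot: [0.99, 0.139, 0.0, -0.0]
contact_force: [1.6, -0.2, 0.5]
gripper_width: 85.4
grasp_force: 0.0
clock: 2.55
position: [482.9, -243.2, 230.5]
ee_rot: [0.99, 0.138, -0.001, -0.0]
contact_force: [-0.1, -0.5, -0.7]
gripper_width: 85.0
grasp_force: 0.0
[ 482.88741932 -243.21873409  230.47326546] [[ 0.962  0.273 -0.001]
 [ 0.273 -0.962  0.   ]
 [-0.001 -0.001 -1.   ]] [ 562.90636123 -221.04544318  373.25878944]
[373.6 186. ] [359.2 163.3] [322.8 259.7]
```

View pics/w2.png

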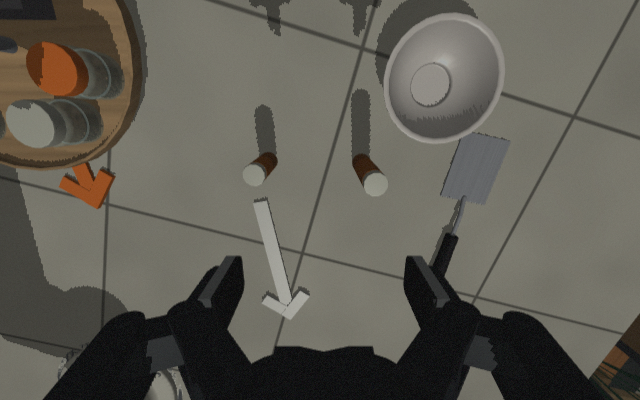

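The wrist view shows the long vial cap at (375,184) and the short one at (254,175). The long cap is within 2 px of the prediction, so I'll descend on it now.

```bash
python3 -m handwheel '[{"x":0.065,"y":-0.11,"z":0,"ax":0,"ay":0,"az":0},{"x":0.065,"y":-0.11,"z":0,"ax":0,"ay":0,"az":0},{"x":0,"y":0,"z":-0.16,"ax":0,"ay":0,"az":0},{"x":0,"y":0,"z":-0.16,"ax":0,"ay":0,"az":0},{"x":0,"y":0,"z":-0.16,"ax":0,"ay":0,"az":0},{"x":0,"y":0,"z":-0.16,"ax":0,"ay":0,"az":0},{"x":0,"y":0,"z":-0.16,"ax":0,"ay":0,"az":0},{"x":0,"y":0,"z":-0.02,"ax":0,"ay":0,"az":0}]'
python3 - <<'E'
from h import *
# positions from the earlier wrist frame w2
q=arm.read_state();c=cam("wrist");print(q["position"])
import json
p=np.array([562.90636123,-221.04544318,373.25878944])
d=p-np.array([482.887,-243.219,230.473]); 
c=(c[0],c[1]-(q["position"]-np.array([482.887,-243.219,230.473])),c[2])
print(c[1],onz(c,375,184,115),onz(c,254.5,175,85))
E
```

```text
clock: 3.4
position: [505.7, -284.2, 63.7]
ee_rot: [0.99, 0.14, -0.004, -0.002]
contact_force: [-0.9, -0.4, -0.6]
gripper_width: 85.2
grasp_force: 0.0
[ 505.71818837 -284.16719507   63.74844771]
[ 563.81114434 -221.1750481   372.77471798] [ 509.6 -286.1  115. ] [ 477.3 -168.9   85. ]
```

```bash
python3 -m handwheel '[{"x":0.012,"y":-0.01,"z":0.01,"ax":0,"ay":0,"az":0},{"x":0,"y":0,"z":0,"ax":0,"ay":0,"az":0},{"x":0,"y":0,"z":0,"ax":0,"ay":0,"az":0},{"x":0,"y":0,"z":0,"ax":0,"ay":0,"az":0},{"x":0,"y":0,"z":0,"ax":0,"ay":0,"az":0},{"x":0,"y":0,"z":0,"ax":0,"ay":0,"az":0},{"x":0,"y":0,"z":0,"ax":0,"ay":0,"az":0},{"x":0,"y":0,"z":0,"ax":0,"ay":0,"az":0}]' -1
python3 -m handwheel '[{"x":0,"y":0,"z":0,"ax":0,"ay":0,"az":0},{"x":0,"y":0,"z":0,"ax":0,"ay":0,"az":0},{"x":0,"y":0,"z":0.1,"ax":0,"ay":0,"az":0},{"x":0,"y":0,"z":0.15,"ax":0,"ay":0,"az":0},{"x":0,"y":0,"z":0.15,"ax":0,"ay":0,"az":0},{"x":0,"y":0,"z":0.15,"ax":0,"ay":0,"az":0},{"x":0,"y":0,"z":0.15,"ax":0,"ay":0,"az":0},{"x":0,"y":0,"z":0,"ax":0,"ay":0,"az":0}]'
```

```text
clock: 4.2
position: [511.8, -288.8, 70.8]
ee_rot: [0.99, 0.139, 0.001, 0.001]
contact_force: [-0.9, 0.8, 5.8]
gripper_width: 22.7
grasp_force: 58.7
clock: 5.0
position: [513.3, -289.7, 214.3]
ee_rot: [0.99, 0.139, 0.004, 0.002]
contact_force: [1.1, -0.3, -0.4]
gripper_width: 22.9
grasp_force: 58.6
```

```bash
python3 -m handwheel '[{"x":0,"y":0.1,"z":0.06,"ax":0,"ay":0,"az":0},{"x":0.05,"y":0.16,"z":0.06,"ax":0,"ay":0,"az":0},{"x":0.05,"y":0.17,"z":0.06,"ax":0,"ay":0,"az":0},{"x":0.05,"y":0.17,"z":0,"ax":0,"ay":0,"az":0},{"x":0.05,"y":0.17,"z":0,"ax":0,"ay":0,"az":0},{"x":0.05,"y":0.17,"z":0,"ax":0,"ay":0,"az":0},{"x":0.05,"y":0.17,"z":0,"ax":0,"ay":0,"az":0},{"x":0.05,"y":0.17,"z":0,"ax":0,"ay":0,"az":0}]'
python3 -m handwheel '[{"x":0.05,"y":0.17,"z":0,"ax":0,"ay":0,"az":0},{"x":0.05,"y":0.17,"z":0,"ax":0,"ay":0,"az":0},{"x":0.05,"y":0.17,"z":0,"ax":0,"ay":0,"az":0},{"x":0.05,"y":0.17,"z":0,"ax":0,"ay":0,"az":0},{"x":0.05,"y":0.1,"z":0,"ax":0,"ay":0,"az":0},{"x":0,"y":0,"z":0,"ax":0,"ay":0,"az":0},{"x":0,"y":0,"z":0,"ax":0,"ay":0,"az":0},{"x":0,"y":0,"z":0,"ax":0,"ay":0,"az":0}]'
python3 -m handwheel '[{"x":0,"y":0,"z":0,"ax":0,"ay":0,"az":0},{"x":0,"y":0,"z":0,"ax":0,"ay":0,"az":0},{"x":0,"y":0,"z":0,"ax":0,"ay":0,"az":0},{"x":0,"y":0,"z":0,"ax":0,"ay":0,"az":0},{"x":0,"y":0,"z":0,"ax":0,"ay":0,"az":0},{"x":0,"y":0,"z":0,"ax":0,"ay":0,"az":0},{"x":0,"y":0,"z":0,"ax":0,"ay":0,"az":0},{"x":0,"y":0,"z":0,"ax":0,"ay":0,"az":0}]'
python3 - <<'E'
from h import *
s=arm.read_state();c,im=snap("wrist","w3")
print(s["position"])
for k,p in dict(knob=[527.5,132,185],longc=[582.8,109.3,137],shortc=[562.5,180.5,107],hL=[632,122.5,58],hS=[611,195,58]).items(): print(k,proj(c,p))
c2,i2=snap("scene","s3")
E
```

```text
clock: 5.8
position: [580.8, -31.2, 244.4]
ee_rot: [0.99, 0.139, -0.001, -0.0]
contact_force: [1.1, 1.4, 0.2]
gripper_width: 22.4
grasp_force: 58.7
clock: 6.6
position: [630.6, 122.6, 244.8]
ee_rot: [0.99, 0.139, -0.001, 0.0]
contact_force: [-0.1, 0.1, -1.0]
gripper_width: 22.8
grasp_force: 58.7
clock: 7.4
position: [631.1, 123.4, 245.3]
ee_rot: [0.99, 0.139, -0.0, 0.0]
contact_force: [-0.4, -0.3, -0.5]
gripper_width: 22.7
grasp_force: 58.7
[631.0651313  123.43743872 245.27524483]
knob [281.7 321.5]
longc [323.4 248.7]
shortc [256.2 235.6]
hL [324.2 179.9]
hS [261.8 180. ]
```

View pics/w3.png

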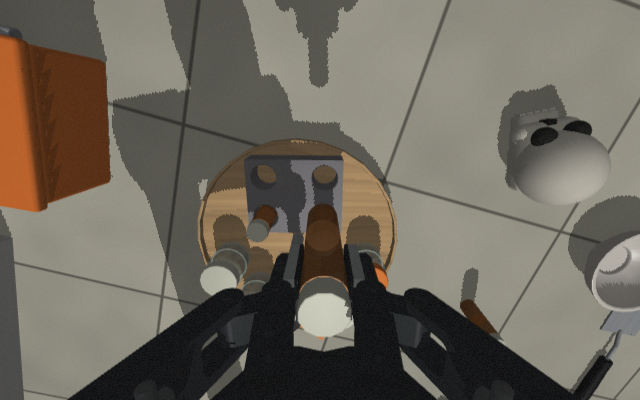

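The hole for the long vial is at (324,178) and the short one's at (264,176), both about 2–3 px from the predictions. I'll refine using the dark/lit hole rim.

```bash
python3 - <<'E'
from h import *
c=cam("wrist"); s=cam("scene")
a=cv2.imread("pics/w3.png");b=cv2.imread("pics/s3.png")
A=cv2.resize(a[145:260,235:355],None,fx=5,fy=5,interpolation=cv2.INTER_CUBIC)
B=cv2.resize(b[200:315,320:440],None,fx=5,fy=5,interpolation=cv2.INTER_CUBIC)
def mark(I,c,P,o):
    # ideal rims 31 mm at z=58 for comparison
    for x,y in P:
        t=np.linspace(0,2*np.pi,40)
        q=np.array([(proj(c,[x+15.5*np.cos(k),y+15.5*np.sin(k),58])-o+.5)*5-.5 for k in t]).astype(int)
        for z in q: cv2.circle(I,tuple(int(v) for v in z),1,(0,255,0),-1)
mark(A,c,[(632,122.5),(611,195)],np.array([235,145.]))
cv2.imwrite("pics/c3.png",A[:, :600])
print(onz(c,324,178,58),onz(c,264,176,58),onz(c,324,176,58))
E
```

```text
[634.2 123.4  58. ] [616.6 193.4  58. ] [636.5 124.   58. ]
```

View pics/c3.png

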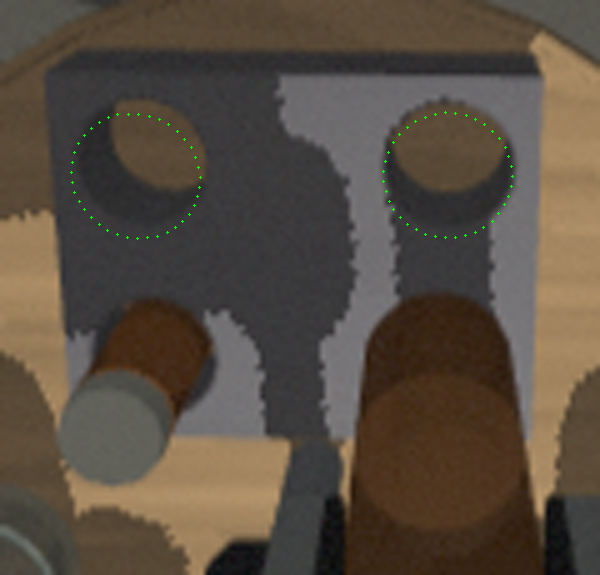

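The overlay shows the real rims about 2.4 px above the predicted circles, i.e. about 3 mm further out in x. The scene camera agrees, so I'll shift the target by that.

```bash
python3 -m handwheel '[{"x":0.021,"y":0.0025,"z":0,"ax":0,"ay":0,"az":0},{"x":0,"y":0,"z":-0.11,"ax":0,"ay":0,"az":0},{"x":0,"y":0,"z":-0.15,"ax":0,"ay":0,"az":0},{"x":0,"y":0,"z":-0.15,"ax":0,"ay":0,"az":0},{"x":0,"y":0,"z":-0.1,"ax":0,"ay":0,"az":0},{"x":0,"y":0,"z":-0.04,"ax":0,"ay":0,"az":0},{"x":0,"y":0,"z":0,"ax":0,"ay":0,"az":0},{"x":0,"y":0,"z":0,"ax":0,"ay":0,"az":0}]'
python3 -m handwheel '[{"x":0,"y":0,"z":-0.02,"ax":0,"ay":0,"az":0},{"x":0,"y":0,"z":-0.02,"ax":0,"ay":0,"az":0},{"x":0,"y":0,"z":-0.02,"ax":0,"ay":0,"az":0},{"x":0,"y":0,"z":-0.02,"ax":0,"ay":0,"az":0},{"x":0,"y":0,"z":0,"ax":0,"ay":0,"az":0},{"x":0,"y":0,"z":0,"ax":0,"ay":0,"az":0},{"x":0,"y":0,"z":0,"ax":0,"ay":0,"az":0},{"x":0,"y":0,"z":0,"ax":0,"ay":0,"az":0}]'
```

```text
clock: 8.3
position: [636.3, 124.1, 136.6]
ee_rot: [0.99, 0.139, 0.001, -0.0]
contact_force: [0.6, -0.3, -0.0]
gripper_width: 22.6
grasp_force: 58.7
clock: 9.1
position: [635.4, 124.0, 119.5]
ee_rot: [0.99, 0.139, 0.0, -0.0]
contact_force: [0.6, 0.4, 0.9]
gripper_width: 22.6
grasp_force: 58.7
```

```bash
python3 -m handwheel '[{"x":0,"y":0,"z":-0.025,"ax":0,"ay":0,"az":0},{"x":0,"y":0,"z":-0.025,"ax":0,"ay":0,"az":0},{"x":0,"y":0,"z":-0.025,"ax":0,"ay":0,"az":0},{"x":0,"y":0,"z":-0.025,"ax":0,"ay":0,"az":0},{"x":0,"y":0,"z":-0.02,"ax":0,"ay":0,"az":0},{"x":0,"y":0,"z":0,"ax":0,"ay":0,"az":0},{"x":0,"y":0,"z":0,"ax":0,"ay":0,"az":0},{"x":0,"y":0,"z":0,"ax":0,"ay":0,"az":0}]'
```

```text
clock: 9.9
position: [635.5, 124.0, 95.6]
ee_rot: [0.99, 0.139, 0.0, -0.0]
contact_force: [-0.5, 0.1, -0.8]
gripper_width: 22.5
grasp_force: 58.7
```

```bash
python3 -m handwheel '[{"x":0,"y":0,"z":-0.0075,"ax":0,"ay":0,"az":0},{"x":0,"y":0,"z":-0.0075,"ax":0,"ay":0,"az":0},{"x":0,"y":0,"z":0,"ax":0,"ay":0,"az":0},{"x":0,"y":0,"z":0,"ax":0,"ay":0,"az":0},{"x":0,"y":0,"z":0,"ax":0,"ay":0,"az":0},{"x":0,"y":0,"z":0,"ax":0,"ay":0,"az":0},{"x":0,"y":0,"z":0,"ax":0,"ay":0,"az":0},{"x":0,"y":0,"z":0,"ax":0,"ay":0,"az":0}]'
python3 -m handwheel '[{"x":0,"y":0,"z":0,"ax":0,"ay":0,"az":0},{"x":0,"y":0,"z":0,"ax":0,"ay":0,"az":0},{"x":0,"y":0,"z":0,"ax":0,"ay":0,"az":0},{"x":0,"y":0,"z":0,"ax":0,"ay":0,"az":0},{"x":0,"y":0,"z":0.05,"ax":0,"ay":0,"az":0},{"x":0,"y":0,"z":0.1,"ax":0,"ay":0,"az":0},{"x":0,"y":0,"z":0.2,"ax":0,"ay":0,"az":0},{"x":0,"y":0,"z":0.2,"ax":0,"ay":0,"az":0}]' 0
python3 -m handwheel '[{"x":-0.04,"y":-0.12,"z":0.2,"ax":0,"ay":0,"az":0},{"x":-0.07,"y":-0.14,"z":0,"ax":0,"ay":0,"az":0},{"x":-0.09,"y":-0.18,"z":0,"ax":0,"ay":0,"az":0},{"x":-0.09,"y":-0.18,"z":0,"ax":0,"ay":0,"az":0},{"x":-0.09,"y":-0.18,"z":0,"ax":0,"ay":0,"az":0},{"x":-0.09,"y":-0.18,"z":0,"ax":0,"ay":0,"az":0},{"x":-0.09,"y":-0.18,"z":0,"ax":0,"ay":0,"az":0},{"x":-0.09,"y":-0.18,"z":0,"ax":0,"ay":0,"az":0}]' 1
python3 - <<'E'
from h import *
s=arm.read_state();snap("scene","s4")
c,im=snap("wrist","w4"); print(s["position"],proj(c,[477.3,-168.9,85]))
a=cv2.imread("pics/s4.png")[150:320,290:460];b=cv2.imread("pics/w4.png")
A=cv2.resize(a,(400,400));B=cv2.resize(b,(400,250)); o=np.zeros((400,800,3),np.uint8);o[:,:400]=A;o[:250,400:]=B
cv2.imwrite("pics/m4.png",o)
E
```

```text
clock: 10.7
position: [635.6, 124.0, 92.8]
ee_rot: [0.99, 0.139, 0.0, -0.0]
contact_force: [-1.0, -0.2, 5.4]
gripper_width: 22.9
grasp_force: 58.9
clock: 11.5
position: [635.0, 123.7, 203.6]
ee_rot: [0.99, 0.139, -0.001, 0.0]
contact_force: [0.6, 0.6, 0.4]
gripper_width: 42.3
grasp_force: 0.0
clock: 12.3
position: [504.4, -145.4, 243.4]
ee_rot: [0.99, 0.139, 0.001, 0.0]
contact_force: [-0.0, -0.2, -0.0]
gripper_width: 85.4
grasp_force: 0.0
[ 504.40668679 -145.41946035  243.3764957 ] [334.3 210.9]
```

View pics/m4.png

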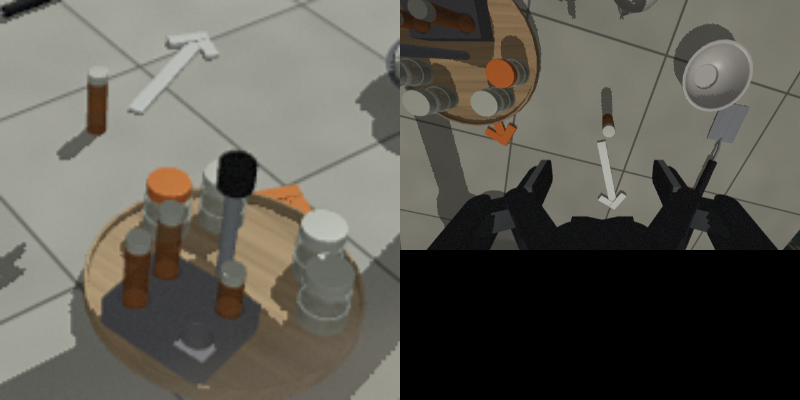

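The long vial stands in its hole at (137,270), level with the stored long one. The short loose vial's cap at wrist px (334,210) matches the prediction, so I'll descend on it.

```bash
python3 -m handwheel '[{"x":-0.07,"y":-0.06,"z":0,"ax":0,"ay":0,"az":0},{"x":-0.07,"y":-0.06,"z":-0.1,"ax":0,"ay":0,"az":0},{"x":0,"y":0,"z":-0.17,"ax":0,"ay":0,"az":0},{"x":0,"y":0,"z":-0.17,"ax":0,"ay":0,"az":0},{"x":0,"y":0,"z":-0.17,"ax":0,"ay":0,"az":0},{"x":0,"y":0,"z":-0.17,"ax":0,"ay":0,"az":0},{"x":0,"y":0,"z":-0.12,"ax":0,"ay":0,"az":0},{"x":0,"y":0,"z":-0.05,"ax":0,"ay":0,"az":0}]'
python3 -m handwheel '[{"x":0,"y":0,"z":0,"ax":0,"ay":0,"az":0},{"x":0,"y":0,"z":0,"ax":0,"ay":0,"az":0},{"x":0,"y":0,"z":0,"ax":0,"ay":0,"az":0},{"x":0,"y":0,"z":0,"ax":0,"ay":0,"az":0},{"x":0,"y":0,"z":0,"ax":0,"ay":0,"az":0},{"x":0,"y":0,"z":0,"ax":0,"ay":0,"az":0},{"x":0,"y":0,"z":0,"ax":0,"ay":0,"az":0},{"x":0,"y":0,"z":0,"ax":0,"ay":0,"az":0}]' -1
python3 -m handwheel '[{"x":0,"y":0,"z":0,"ax":0,"ay":0,"az":0},{"x":0,"y":0,"z":0,"ax":0,"ay":0,"az":0},{"x":0,"y":0,"z":0,"ax":0,"ay":0,"az":0},{"x":0,"y":0,"z":0.1,"ax":0,"ay":0,"az":0},{"x":0,"y":0,"z":0.2,"ax":0,"ay":0,"az":0},{"x":0,"y":0,"z":0.2,"ax":0,"ay":0,"az":0},{"x":0,"y":0,"z":0.2,"ax":0,"ay":0,"az":0},{"x":0,"y":0,"z":0.2,"ax":0,"ay":0,"az":0}]'
```

```text
clock: 13.2
position: [475.8, -167.7, 50.4]
ee_rot: [0.99, 0.139, -0.002, -0.0]
contact_force: [-0.4, -0.0, -0.2]
gripper_width: 85.4
grasp_force: 0.0
clock: 14.0
position: [478.2, -168.2, 53.7]
ee_rot: [0.99, 0.139, 0.001, 0.0]
contact_force: [-1.1, 0.3, 6.9]
gripper_width: 22.1
grasp_force: 58.6
clock: 14.8
position: [476.7, -168.0, 234.1]
ee_rot: [0.99, 0.139, 0.0, -0.0]
contact_force: [1.9, 0.0, 0.1]
gripper_width: 22.1
grasp_force: 58.7
```

```bash
python3 -m handwheel '[{"x":0.085,"y":0.12,"z":0,"ax":0,"ay":0,"az":0},{"x":0.085,"y":0.17,"z":0,"ax":0,"ay":0,"az":0},{"x":0.085,"y":0.17,"z":0,"ax":0,"ay":0,"az":0},{"x":0.085,"y":0.17,"z":0,"ax":0,"ay":0,"az":0},{"x":0.085,"y":0.17,"z":0,"ax":0,"ay":0,"az":0},{"x":0.085,"y":0.17,"z":0,"ax":0,"ay":0,"az":0},{"x":0.085,"y":0.17,"z":0,"ax":0,"ay":0,"az":0},{"x":0.09,"y":0.17,"z":0,"ax":0,"ay":0,"az":0}]'
python3 -m handwheel '[{"x":0,"y":0.17,"z":0,"ax":0,"ay":0,"az":0},{"x":0,"y":0.17,"z":0,"ax":0,"ay":0,"az":0},{"x":0,"y":0.1,"z":0,"ax":0,"ay":0,"az":0},{"x":0,"y":0.063,"z":0,"ax":0,"ay":0,"az":0},{"x":0,"y":0,"z":-0.15,"ax":0,"ay":0,"az":0},{"x":0,"y":0,"z":-0.15,"ax":0,"ay":0,"az":0},{"x":0,"y":0,"z":-0.1,"ax":0,"ay":0,"az":0},{"x":0,"y":0,"z":-0.03,"ax":0,"ay":0,"az":0}]'
python3 -m handwheel '[{"x":0,"y":0,"z":0,"ax":0,"ay":0,"az":0},{"x":0,"y":0,"z":0,"ax":0,"ay":0,"az":0},{"x":0,"y":0,"z":0,"ax":0,"ay":0,"az":0},{"x":0,"y":0,"z":0,"ax":0,"ay":0,"az":0},{"x":0,"y":0,"z":0,"ax":0,"ay":0,"az":0},{"x":0,"y":0,"z":0,"ax":0,"ay":0,"az":0},{"x":0,"y":0,"z":0,"ax":0,"ay":0,"az":0},{"x":0,"y":0,"z":0,"ax":0,"ay":0,"az":0}]'
python3 - <<'E'
from h import *
snap("scene","s5"); s=arm.read_state(); print(s["position"],s["contact_force"])
c=cam("wrist")
for p in([614.7,194.6,58],[635,123.7,137]): print(proj(c,p))
snap("wrist","w5")
E
```

```text
clock: 15.6
position: [614.4, 95.3, 232.3]
ee_rot: [0.99, 0.139, -0.0, -0.0]
contact_force: [0.4, -0.2, -0.4]
gripper_width: 22.4
grasp_force: 58.7
clock: 16.4
position: [612.8, 193.0, 143.6]
ee_rot: [0.99, 0.138, -0.003, 0.001]
contact_force: [0.3, -0.1, -1.1]
gripper_width: 21.9
grasp_force: 58.7
clock: 17.2
position: [614.3, 194.5, 146.3]
ee_rot: [0.99, 0.139, 0.0, 0.0]
contact_force: [-0.2, -0.9, -1.0]
gripper_width: 22.6
grasp_force: 58.7
[614.24463611 194.51144724 146.29675323] [ 0.56324912 -0.02807155  0.2913377 ]
[323.1 207.5]
[444.4 251.3]
```

```bash
python3 -m handwheel '[{"x":0.002,"y":0,"z":-0.07,"ax":0,"ay":0,"az":0},{"x":0,"y":0,"z":-0.06,"ax":0,"ay":0,"az":0},{"x":0,"y":0,"z":-0.03,"ax":0,"ay":0,"az":0},{"x":0,"y":0,"z":-0.02,"ax":0,"ay":0,"az":0},{"x":0,"y":0,"z":-0.02,"ax":0,"ay":0,"az":0},{"x":0,"y":0,"z":0,"ax":0,"ay":0,"az":0},{"x":0,"y":0,"z":0,"ax":0,"ay":0,"az":0},{"x":0,"y":0,"z":0,"ax":0,"ay":0,"az":0}]'

```

```text
clock: 18.1
position: [615.0, 194.6, 106.8]
ee_rot: [0.99, 0.139, 0.0, -0.0]
contact_force: [0.5, -0.2, 0.2]
gripper_width: 22.4
grasp_force: 58.7
```

```bash
python3 -m handwheel '[{"x":0,"y":0,"z":-0.03,"ax":0,"ay":0,"az":0},{"x":0,"y":0,"z":-0.03,"ax":0,"ay":0,"az":0},{"x":0,"y":0,"z":-0.03,"ax":0,"ay":0,"az":0},{"x":0,"y":0,"z":-0.03,"ax":0,"ay":0,"az":0},{"x":0,"y":0,"z":-0.02,"ax":0,"ay":0,"az":0},{"x":0,"y":0,"z":0,"ax":0,"ay":0,"az":0},{"x":0,"y":0,"z":0,"ax":0,"ay":0,"az":0},{"x":0,"y":0,"z":0,"ax":0,"ay":0,"az":0}]'

```

```text
clock: 18.9
position: [614.9, 194.6, 78.6]
ee_rot: [0.99, 0.139, 0.0, -0.0]
contact_force: [-0.2, 1.1, 0.6]
gripper_width: 22.5
grasp_force: 58.7
```

```bash
python3 -m handwheel '[{"x":0,"y":0,"z":-0.01,"ax":0,"ay":0,"az":0},{"x":0,"y":0,"z":-0.008,"ax":0,"ay":0,"az":0},{"x":0,"y":0,"z":0,"ax":0,"ay":0,"az":0},{"x":0,"y":0,"z":0,"ax":0,"ay":0,"az":0},{"x":0,"y":0,"z":0,"ax":0,"ay":0,"az":0},{"x":0,"y":0,"z":0,"ax":0,"ay":0,"az":0},{"x":0,"y":0,"z":0,"ax":0,"ay":0,"az":0},{"x":0,"y":0,"z":0,"ax":0,"ay":0,"az":0}]'
python3 -m handwheel '[{"x":0,"y":0,"z":0,"ax":0,"ay":0,"az":0},{"x":0,"y":0,"z":0,"ax":0,"ay":0,"az":0},{"x":0,"y":0,"z":0,"ax":0,"ay":0,"az":0},{"x":0,"y":0,"z":0,"ax":0,"ay":0,"az":0},{"x":0,"y":0,"z":0.05,"ax":0,"ay":0,"az":0},{"x":0,"y":0,"z":0.15,"ax":0,"ay":0,"az":0},{"x":0,"y":0,"z":0.2,"ax":0,"ay":0,"az":0},{"x":0,"y":0,"z":0.2,"ax":0,"ay":0,"az":0}]' 0
python3 -m handwheel '[{"x":0,"y":0,"z":0.2,"ax":0,"ay":0,"az":0},{"x":0,"y":0,"z":0.1,"ax":0,"ay":0,"az":0},{"x":-0.05,"y":0.0,"z":0,"ax":0,"ay":0,"az":0},{"x":-0.1,"y":-0.05,"z":0,"ax":0,"ay":0,"az":0},{"x":-0.1,"y":-0.1,"z":0,"ax":0,"ay":0,"az":0},{"x":-0.1,"y":-0.1,"z":0,"ax":0,"ay":0,"az":0},{"x":-0.067,"y":-0.06,"z":0,"ax":0,"ay":0,"az":0},{"x":0,"y":0,"z":0,"ax":0,"ay":0,"az":0}]' 1
python3 - <<'E'
from h import *
s=arm.read_state(); print(s["position"],s["joints"].round(3))
c,i=snap("top","t6"); snap("scene","s6")
E
```

```text
clock: 19.7
position: [615.1, 194.6, 75.7]
ee_rot: [0.99, 0.139, 0.001, -0.0]
contact_force: [-0.7, -1.3, 5.4]
gripper_width: 22.8
grasp_force: 59.3
clock: 20.5
position: [614.5, 194.3, 196.5]
ee_rot: [0.99, 0.139, -0.0, 0.0]
contact_force: [0.5, 0.6, 1.2]
gripper_width: 42.6
grasp_force: 0.0
clock: 21.3
position: [529.1, 131.0, 254.9]
ee_rot: [0.99, 0.139, -0.001, -0.0]
contact_force: [0.3, 0.4, -0.1]
gripper_width: 85.6
grasp_force: 0.0
[529.05302056 131.01079832 254.88969332] [ 5.400e-01  2.330e-01 -1.500e-01 -1.000e-03 -1.189e+00  1.309e+00]
```

```bash
python3 - <<'E'
from h import *
t=cam("top");s=cam("scene");w=cam("wrist")
q=arm.read_state()
# camera pose at w2: same tool orientation, translated
w2=(w[0],np.array([562.906,-221.045,373.259]),w[2])
ax=np.array([531.6,132.5])
def om(f):
    h=cv2.cvtColor(cv2.imread(f"pics/{f}.png"),cv2.COLOR_BGR2HSV)
    m=((h[...,0]<16)&(h[...,1]>170)&(h[...,2]>120)).astype(np.uint8)
    n,l,st,ce=cv2.connectedComponentsWithStats(m)
    return [(ce[i],st[i,4]) for i in range(1,n) if 40<st[i,4]<2500]
ang=lambda p,a:np.degrees(np.arctan2(*(p[:2]-a)[::-1])).round(2)
for f,c in(("top0",t),("w2",w2),("t6",t),("scene0",s),("s6",s)):
    for ce,n in om(f):
        for z,k in((86,"lid"),(0,"arr")):
            p=onz(c,*ce,z);r=np.linalg.norm(p[:2]-ax)
            if (k=="lid" and 85<r<115)or(k=="arr" and 140<r<200): print(f,k,n,ce.round(1),p,"r",r.round(1),"ang",ang(p,ax),"ang topaxis",ang(p,np.array([527.5,132])))
E
```

```text
top0 lid 248 [275.3 211.2] [523.9  34.2  86. ] r 98.6 ang -94.48 ang topaxis -92.11
top0 arr 291 [269.5 267.8] [376.3  61.7   0. ] r 170.7 ang -155.49 ang topaxis -155.06
w2 lid 1495 [57.  70.6] [526.2  27.6  86. ] r 105.0 ang -92.95 ang topaxis -90.71
w2 arr 1158 [ 86.9 185.3] [376.4  64.4   0. ] r 169.5 ang -156.31 ang topaxis -155.9
t6 lid 238 [275.3 211.4] [523.5  34.2  86. ] r 98.6 ang -94.71 ang topaxis -92.34
t6 arr 261 [269.3 267.8] [376.4  62.3   0. ] r 170.3 ang -155.66 ang topaxis -155.24
scene0 lid 116 [360.5 227. ] [530.   34.3  86. ] r 98.2 ang -90.93 ang topaxis -88.53
scene0 arr 116 [360.5 227. ] [466.3 -41.4   0. ] r 185.8 ang -110.58 ang topaxis -109.44
s6 lid 46 [358.3 227.5] [535.5  33.1  86. ] r 99.5 ang -87.75 ang topaxis -85.38
s6 arr 46 [358.3 227.5] [472.5 -42.7   0. ] r 184.9 ang -108.64 ang topaxis -107.48
```

```bash
python3 -m handwheel '[{"x":0,"y":0,"z":-0.1,"ax":0,"ay":0,"az":0},{"x":0,"y":0,"z":-0.12,"ax":0,"ay":0,"az":0},{"x":0,"y":0,"z":-0.12,"ax":0,"ay":0,"az":0},{"x":0,"y":0,"z":-0.1,"ax":0,"ay":0,"az":0},{"x":0,"y":0,"z":-0.06,"ax":0,"ay":0,"az":0},{"x":0,"y":0,"z":-0.03,"ax":0,"ay":0,"az":0},{"x":0,"y":0,"z":0,"ax":0,"ay":0,"az":0},{"x":0,"y":0,"z":0,"ax":0,"ay":0,"az":0}]'
python3 -m handwheel '[{"x":0,"y":0,"z":0,"ax":0,"ay":0,"az":0},{"x":0,"y":0,"z":0,"ax":0,"ay":0,"az":0},{"x":0,"y":0,"z":0,"ax":0,"ay":0,"az":0},{"x":0,"y":0,"z":0,"ax":0,"ay":0,"az":0},{"x":0,"y":0,"z":0,"ax":0,"ay":0,"az":0},{"x":0,"y":0,"z":0,"ax":0,"ay":0,"az":0},{"x":0,"y":0,"z":0,"ax":0,"ay":0,"az":0},{"x":0,"y":0,"z":0,"ax":0,"ay":0,"az":0}]' -1
python3 -c "
from h import *
s=arm.read_state();print(s['contact_force'],s['wrist_torque'],s['position'])"
```

```text
clock: 22.2
position: [532.0, 132.9, 149.5]
ee_rot: [0.99, 0.139, 0.001, -0.0]
contact_force: [0.7, -0.6, 0.6]
gripper_width: 85.7
grasp_force: 0.0
clock: 23.0
position: [531.3, 133.2, 149.5]
ee_rot: [0.99, 0.139, 0.0, -0.001]
contact_force: [-4.1, 4.3, 5.3]
gripper_width: 34.8
grasp_force: 60.1
[-4.12686813  4.29605555  5.28489048] [ 1.37266057  1.20025903 -0.05417615] [531.27772146 133.22547207 149.49212216]
```

```bash
python3 -m handwheel '[{"x":0,"y":0,"z":0,"ax":0,"ay":0,"az":-0.01},{"x":0,"y":0,"z":0,"ax":0,"ay":0,"az":-0.02},{"x":0,"y":0,"z":0,"ax":0,"ay":0,"az":-0.02},{"x":0,"y":0,"z":0,"ax":0,"ay":0,"az":-0.02},{"x":0,"y":0,"z":0,"ax":0,"ay":0,"az":-0.02},{"x":0,"y":0,"z":0,"ax":0,"ay":0,"az":-0.02},{"x":0,"y":0,"z":0,"ax":0,"ay":0,"az":-0.02},{"x":0,"y":0,"z":0,"ax":0,"ay":0,"az":-0.02}]'
python3 -m handwheel '[{"x":0,"y":0,"z":0,"ax":0,"ay":0,"az":-0.02},{"x":0,"y":0,"z":0,"ax":0,"ay":0,"az":-0.02},{"x":0,"y":0,"z":0,"ax":0,"ay":0,"az":-0.02},{"x":0,"y":0,"z":0,"ax":0,"ay":0,"az":-0.02},{"x":0,"y":0,"z":0,"ax":0,"ay":0,"az":-0.02},{"x":0,"y":0,"z":0,"ax":0,"ay":0,"az":-0.02},{"x":0,"y":0,"z":0,"ax":0,"ay":0,"az":-0.02},{"x":0,"y":0,"z":0,"ax":0,"ay":0,"az":-0.02}]'
python3 - <<'E'
from h import *
s=arm.read_state(); print(s["contact_force"],s["wrist_torque"],s["position"],R.from_quat(s["ee_rot"]).as_matrix()[:2,0])
c,i=snap("top","t7"); h=cv2.cvtColor(i,cv2.COLOR_RGB2HSV)
m=((h[...,0]<16)&(h[...,1]>170)&(h[...,2]>120)).astype(np.uint8)
n,l,st,ce=cv2.connectedComponentsWithStats(m)
for k in range(1,n):
    if 20<st[k,4]<2500:
        p=onz(c,*ce[k],86); v=p[:2]-[527.5,132]; print(ce[k],st[k],p,np.linalg.norm(v),np.degrees(np.arctan2(v[1],v[0])))
E
```

```text
clock: 23.8
position: [531.3, 132.8, 149.5]
ee_rot: [1.0, 0.021, 0.0, -0.0]
contact_force: [-2.9, 2.4, 4.4]
gripper_width: 34.5
grasp_force: 60.1
clock: 24.6
position: [531.3, 132.4, 149.5]
ee_rot: [0.995, -0.104, 0.0, -0.0]
contact_force: [-3.5, 0.3, 6.4]
gripper_width: 34.7
grasp_force: 60.1
[-3.51624698  0.27600597  6.39759843] [0.63377585 0.87436059 0.07758948] [531.32151646 132.41927504 149.50545127] [ 0.97822757 -0.20753413]
[270.18987342 229.67088608] [262 221  18  18 237] [477.6  48.   86. ] 97.70368467974991 -120.71232853603783
[269.7443609  267.77819549] [257 257  24  22 266] [382.1  50.9  86. ] 166.48834794062915 -150.84846013168305
```

```bash
python3 -m handwheel '[{"x":0,"y":0,"z":0,"ax":0,"ay":0,"az":-0.02},{"x":0,"y":0,"z":0,"ax":0,"ay":0,"az":-0.02},{"x":0,"y":0,"z":0,"ax":0,"ay":0,"az":-0.02},{"x":0,"y":0,"z":0,"ax":0,"ay":0,"az":-0.02},{"x":0,"y":0,"z":0,"ax":0,"ay":0,"az":-0.02},{"x":0,"y":0,"z":0,"ax":0,"ay":0,"az":-0.02},{"x":0,"y":0,"z":0,"ax":0,"ay":0,"az":-0.02},{"x":0,"y":0,"z":0,"ax":0,"ay":0,"az":-0.02}]'
python3 -m handwheel '[{"x":0,"y":0,"z":0,"ax":0,"ay":0,"az":-0.03},{"x":0,"y":0,"z":0,"ax":0,"ay":0,"az":-0.03},{"x":0,"y":0,"z":0,"ax":0,"ay":0,"az":-0.03},{"x":0,"y":0,"z":0,"ax":0,"ay":0,"az":-0.03},{"x":0,"y":0,"z":0,"ax":0,"ay":0,"az":-0.03},{"x":0,"y":0,"z":0,"ax":0,"ay":0,"az":-0.03},{"x":0,"y":0,"z":0,"ax":0,"ay":0,"az":-0.02},{"x":0,"y":0,"z":0,"ax":0,"ay":0,"az":-0.01}]'
python3 -m handwheel '[{"x":0,"y":0,"z":0,"ax":0,"ay":0,"az":0},{"x":0,"y":0,"z":0,"ax":0,"ay":0,"az":0},{"x":0,"y":0,"z":0,"ax":0,"ay":0,"az":0},{"x":0,"y":0,"z":0,"ax":0,"ay":0,"az":0},{"x":0,"y":0,"z":0,"ax":0,"ay":0,"az":0},{"x":0,"y":0,"z":0,"ax":0,"ay":0,"az":0},{"x":0,"y":0,"z":0,"ax":0,"ay":0,"az":0},{"x":0,"y":0,"z":0,"ax":0,"ay":0,"az":0}]'
cat > chk.py <<'E'
from h import *
s=arm.read_state(); print(s["contact_force"],s["wrist_torque"],s["position"],R.from_quat(s["ee_rot"]).as_matrix()[:2,0])
c,i=snap("top","t8"); h=cv2.cvtColor(i,cv2.COLOR_RGB2HSV)
m=((h[...,0]<16)&(h[...,1]>170)&(h[...,2]>120)).astype(np.uint8)
n,l,st,ce=cv2.connectedComponentsWithStats(m)
for k in range(1,n):
    if 20<st[k,4]<2500:
      for z in(86,0):
        p=onz(c,*ce[k],z); v=p[:2]-[527.5,132]; print(z,ce[k],st[k],p,np.linalg.norm(v),np.degrees(np.arctan2(v[1],v[0])))
_,b=snap("scene","s8"); b=b[:,:,::-1]
o=np.zeros((400,800,3),np.uint8);o[:,:400]=cv2.resize(i[:,:,::-1][145:285,180:320],(400,400),interpolation=cv2.INTER_CUBIC);o[:,400:]=cv2.resize(b[200:330,310:460],(400,400),interpolation=cv2.INTER_CUBIC)
cv2.imwrite("pics/m8.png",o)
E
python3 chk.py
```

```text
clock: 25.45
position: [531.1, 132.0, 149.5]
ee_rot: [0.974, -0.228, 0.0, 0.0]
contact_force: [-3.9, -0.2, 4.6]
gripper_width: 34.5
grasp_force: 60.1
clock: 26.25
position: [530.8, 131.5, 149.5]
ee_rot: [0.923, -0.385, 0.0, 0.001]
contact_force: [-5.7, -2.1, 5.6]
gripper_width: 34.6
grasp_force: 60.2
clock: 27.05
position: [530.8, 131.6, 149.5]
ee_rot: [0.923, -0.385, -0.0, 0.001]
contact_force: [-5.7, -1.6, 6.8]
gripper_width: 34.7
grasp_force: 60.2
[-5.66844749 -1.60352511  6.76459341] [-0.11419582  0.82672158 -0.09865161] [530.82322663 131.5643716  149.49582674] [ 0.70414188 -0.71005915]
86 [253.7398374  245.64227642] [245 237  19  18 246] [438.6  90.2  86. ] 98.2367039349346 -154.81750206103024
0 [253.7398374  245.64227642] [245 237  19  18 246] [436.9 103.3   0. ] 95.03709801966811 -162.42299373073206
86 [269.59191176 267.80514706] [257 257  24  22 272] [382.1  51.3  86. ] 166.29386639320163 -150.9688215439486
0 [269.59191176 267.80514706] [257 257  24  22 272] [376.3  61.5   0. ] 166.82832493314794 -155.0017797790921
```

View pics/m8.png

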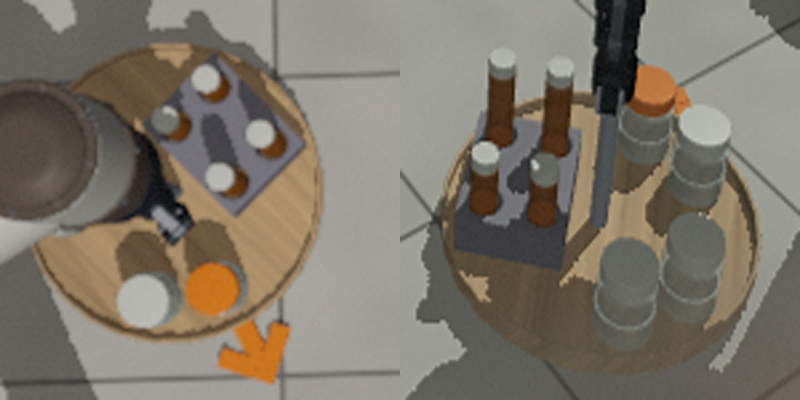

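The final picture shows all four vials seated in matching rows and all four jars standing. The orange lid at (213,290) lines up with the arrow, whose tip is at (272,380), and the gripper still holds the knob.

```bash
python3 -c "
from bench import arm
print(arm.job_done())"
```

```text
the job is handed in; nothing more can be done
None
```

The job is handed in at about 27 s: both vials are down in their matching rows, the orange-lid jar is within about 1° of the orange arrow by the top camera, all jars are standing, and the gripper is still holding the knob.

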